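Sort the celadon cups by size into their rows on the tea tray

TASK

Sort the four celadon cups on the tea tray by size: slide the two larger cups into the wider row and the two smaller cups into the narrower row, each pushed in until the whole cup is between the bamboo rails. Slide them upright along the slatted top rather than lifting or tipping them, and leave the gaiwan, pitcher, strainer and scoop where they are.

Things in the scene. Friction and masses are not known exactly. Their poses are not given: they have to be found in the camera images.
- tray: Fixed walnut tea tray, 280 mm (x) by 520 mm (y), slatted top that acts as a flat surface 50 mm above the table, with an edge rim 10 mm wide standing 8 mm above it. Origin: centre of the underside on the table; local x away from the robot, y to the robot's left. The rows fill its -y half, the mixed cups stand in its +y half
- row_wide: Wide cup row: fixed U of bamboo rails 20 mm high, 8 thick, on the tray top (the lane's floor); straight lane 92 mm wide (x), 176 long (y), stop rail at its -y end, open at its +y end, where the rails flare outwards for 18 mm more. Origin: centre of the lane at tray-top height. The two rows lie side by side and may have exchanged places
- row_narrow: Narrow cup row: fixed U of bamboo rails 20 mm high, 8 thick, on the tray top (the lane's floor); straight lane 70 mm wide (x), 176 long (y), stop rail at its -y end, open at its +y end, where the rails flare outwards for 18 mm more. Origin: centre of the lane at tray-top height. The two rows lie side by side and may have exchanged places
- cup_large_1: Larger celadon porcelain tea cup: open, straight-sided and round, no handle, outside diameter 80 mm from 8 mm above the foot up, height 42, wall 4.5, inner floor 6 mm above the underside; stands upright at the start. Origin: centre of its underside, z up its axis; its yaw means nothing
- cup_large_2: Larger celadon porcelain tea cup: open, straight-sided and round, no handle, outside diameter 80 mm from 8 mm above the foot up, height 42, wall 4.5, inner floor 6 mm above the underside; stands upright at the start. Origin: centre of its underside, z up its axis; its yaw means nothing
- cup_small_1: Smaller celadon porcelain tea cup: open, straight-sided and round, no handle, outside diameter 60 mm from 8 mm above the foot up, height 34, wall 4.5, inner floor 6 mm above the underside; stands upright at the start. Origin: centre of its underside, z up its axis; its yaw means nothing
- cup_small_2: Smaller celadon porcelain tea cup: open, straight-sided and round, no handle, outside diameter 60 mm from 8 mm above the foot up, height 34, wall 4.5, inner floor 6 mm above the underside; stands upright at the start. Origin: centre of its underside, z up its axis; its yaw means nothing
- gaiwan: White porcelain lidded gaiwan on a saucer, 112 mm across, 94 high, on the table left of the tray; origin centre of underside. Bystander
- pitcher: Glass pitcher 72 mm across, 85 high, handle to its +y, on the table beyond the tray; origin centre of underside. Bystander
- strainer: Stainless steel strainer bowl 72 mm across, 30 high, with a handle tab out to 101 mm along its +x, on the table right of the tray; origin under the bowl's centre. Bystander
- scoop: Bamboo tea scoop, a trough 160 mm long (x), 38 wide, 14 high, on the table right of the tray; origin centre of underside. Bystander

How it is judged (in metres and radians):
At the end, for the whole second after the job is handed in: Large cups in the wide row, small cups in the narrow row, each upright (0.12 rad) on the tray top (8 mm), at rest, centre within 13 mm (large) or 12 mm (small) of the lane's centre line, no more than 12 mm of the cup out past the straight rails (y of cup_large_1 in the frame of row_wide between -0.09 and 0.06 m and x of cup_large_1 in the frame of row_wide between -0.013 and 0.013 m and z of each of cup_large_1, cup_large_2 in the frame of row_wide below 0.008 m and angle between each of cup_large_1, cup_large_2, cup_small_1, cup_small_2's own z axis and vertical below 0.12 rad and linear speed of each of cup_large_1, cup_large_2, cup_small_1, cup_small_2 below 0.02 m/s and y of cup_large_2 in the frame of row_wide between -0.09 and 0.06 m and x of cup_large_2 in the frame of row_wide between -0.013 and 0.013 m and y of cup_small_1 in the frame of row_narrow between -0.09 and 0.07 m and x of cup_small_1 in the frame of row_narrow between -0.012 and 0.012 m and z of each of cup_small_1, cup_small_2 in the frame of row_narrow below 0.008 m and y of cup_small_2 in the frame of row_narrow between -0.09 and 0.07 m and x of cup_small_2 in the frame of row_narrow between -0.012 and 0.012 m); the robot touches nothing.
It fails at once if a cup is lifted more than 20 mm off the tray top (z of any of cup_large_1, cup_large_2, cup_small_1, cup_small_2 in the frame of tray above 0.07 m).
It fails at once if a cup is tipped beyond 0.6 rad (angle between any of cup_large_1, cup_large_2, cup_small_1, cup_small_2's own z axis and vertical above 0.6 rad).
It fails at once if the gaiwan, pitcher, strainer or scoop is moved more than 20 mm (distance of any of gaiwan, pitcher, strainer, scoop from where it was at the start of the episode above 0.02 m).
It also fails if it takes over 72 s, if anything falls off the work surface, if the arm or the gripper's body presses on something with over 40 N, if the wrist force passes 120 N, or if a joint passes its speed limit or range.

ROBOT

A 6-joint arm with a two-finger parallel gripper is mounted at the origin on the work surface. World frame = base frame: x ahead of the robot, y to its left, z up, the work surface at z = 0. Lengths are in mm, angles in degrees, forces in N, time in s.
With the tool pointing down it reaches from about 350 to 975 mm from the base axis. Payload 17.4 kg.
Tool frame: the origin (TCP) lies midway between the tips of the shut fingers; the grasp point (between the pads) lies 19 mm behind it; z points along the fingers, y is the line along which they close (so a half turn about z gives the same grasp; the last joint's range is limited). The gripper opens to 85 mm and grips with 20 to 120 N. Pads are 22 mm wide; open, the fingers measure 114 mm over their backs; the gripper's body (76 mm by 85 mm) begins 54 mm behind the grasp point. The pads swing forward as they close: fully open they stand 13 mm farther back than shut.
Start: joints at [-79.229, 6.646, 82.598, -0, 90.757, -2.166], TCP at [151.113, -657.873, 231.303] pointing down, gripper open.
Joint ranges: [-162.19, 162.19], [-47.58, 125.68], [4.15, 143.07], [-65.23, 245.23], [0.69, 171.88], [-170.13, 170.13]. Speed limits (degrees/s): [108.29, 108.29, 127.2, 180, 180, 180].

INTERFACE

Orientations are given as [roll, pitch, yaw] about the fixed x, y, z axes, in that order (R = Rz(yaw) Ry(pitch) Rx(roll)).
In Python, from station import monitor, eyes, job gives the robot as it stands. The module is installed in compiled form; this text tells all that it offers.
- The arm moves only by the tool carry_out, never from a script. Its argument "series" is text: rows parted by semicolons, each of 6 numbers parted by spaces: the shift along the tool's x, y, z scaled (see below), then the turn, a rotation vector about the tool's x, y, z scaled (see below). In form: dx dy dz ax ay az; .... A call has 1 to 20 rows; each row shifts and turns the commanded pose from where the row before left it, along the tool's axes as they then stand; what a row does not reach is not made up. The controller multiplies each number of a shift by 0.025 m and each number of a turn by 6 degrees. A row lasts 1/10 s, in which the tool goes at most 50 mm and 8.59 degrees, less where a joint would pass 70% of its speed; a pose out of reach is approached as far as the arm can. A call with a number of a shift or a turn outside -1 to 1 is refused whole. A call with a gripper value outside its range is refused whole. "gripper" is the opening, from -1 (shut) to 1 (fully open), set as the call begins (left out, the last holds). The fingers move at their own pace and stop on an object; "squeeze" is the grip in N (left out, the last holds). Time passes only in rows, so rows that do not move let the fingers close. It gives the time, the measured TCP pose, the force, the opening and the grip force at its end, in the units of the state.
- monitor.get_obs(): the state, without advancing time (a new reading comes with each control period).
- eyes.grab_frame(name): name is "scene" or "top" or "wrist"; returns (picture, depth): 384x512x3 uint8, blue, green, red; 384x512 float32, mm along the optical axis (not along the pixel's ray), 0 where there is no reading.
- eyes.camera_model(name): a dict with "fx", "fy", "cx", "cy" (pixels), "camera_from_world" (4x4, takes a point from world to camera coordinates); the wrist camera has in their place "T_tool_cam" (4x4, takes a point from camera to tool coordinates, whose origin is the TCP and whose axes are the flange's). Camera axes: x right, y up, looking along -z (the intrinsics and any distortion apply to the point x, -y, -z); pixel columns grow to the right and rows downward; lengths in mm; the calibration is good to about 2 mm. A picture is of the moment at which its call begins: read the wrist's pose just before it. camera_model takes no time and is no camera call.
- job.hand_in(): hands the job in; it is judged then, once.
The state is a dict: "clock": time; "qpos": joint angles; "qd": joint speeds; "joint_efforts": joint torques, N m; "eef_pos": TCP position; "eef_rot": TCP orientation; "contact_force": force on the tool from outside, world axes, zero at the start; "wrist_torque": the same for the moment, N m; "opening": finger opening in mm; "grasp_force": force on a finger pad.
Only numpy, scipy, OpenCV 4.12 (cv2) and the standard library are available. Lean on these libraries where they do the work, as an engineer would, in place of code of your own. Each camera call takes 0.05 s, during which the arm holds its last target. There are 200 camera calls.

## Working session

There is one attempt and no reset: what is moved stays moved. The work goes in short steps, Python scripts to look and compute and a tool call to move; the robot and the scene stay as the last step left them, time stands still between calls to the robot, and variables do not carry over. Pictures are saved under pics/ and viewed, at most 13 in all, crops included, and the job is handed in when it is done.

Besides the shell and the picture viewer there is one more tool, called after ">>>" by a JSON object that holds its "fn" and its "kwargs", one argument or row to a line. carry_out: Moves the arm, as the interface text tells. Its arguments: {"type":"object","properties":{"series":{"type":"string"},"gripper":{"type":"number"},"squeeze":{"type":"number"}},"required":["series"]}

```bash
mkdir -p pics; cat > h.py <<'E'
import numpy as np, cv2
from station import monitor, eyes, job
def pts(name):
    im,d=eyes.grab_frame(name); m=eyes.camera_model(name)
    v,u=np.mgrid[0:384,0:512]
    z=d
    P=np.stack([(u-m['cx'])/m['fx']*z,-(v-m['cy'])/m['fy']*z,-z,np.ones_like(z)],-1)
    W=P@np.linalg.inv(np.array(m['camera_from_world'])).T
    return im,d,W[...,:3]
E
python3 - <<'E'
from h import *
print(monitor.get_obs())
for n in ['top','scene']:
    im,d,W=pts(n); cv2.imwrite(f'pics/{n}0.png',im); np.save(f'{n}0.npy',W)
    m=eyes.camera_model(n); print(n,{k:(np.round(np.array(x),3).tolist()) for k,x in m.items()})
    print(W[192,256],(d>0).mean())
a=cv2.imread('pics/top0.png')
cv2.imwrite('pics/top0b.png',cv2.resize(a,(800,600),interpolation=cv2.INTER_CUBIC))
E
```

```text
{'clock': 0.0, 'qpos': array([-7.92284016e+01,  6.67527859e+00,  8.26369679e+01, -1.29172667e-03,
        9.07568241e+01, -2.16670476e+00]), 'qd': array([-0.05437488,  0.01748331, -0.04402623, -0.10430756, -0.00134343,
        0.011779  ]), 'joint_efforts': array([-3.46359360e-03, -7.31984568e+01, -6.32496715e+01, -4.10926978e-04,
        6.02942731e-03,  2.94799645e-05]), 'eef_pos': array([ 151.07082799, -657.6735955 ,  230.53535288]), 'eef_rot': array([-1.79930930e+02, -1.32064696e-03,  1.29382861e+01]), 'contact_force': array([-0.75061671, -0.18876543,  0.29727497]), 'wrist_torque': array([-0.01756025,  0.01230988, -0.03593955]), 'grasp_force': 0.0, 'opening': 85.38538324153956}
top {'fx': 484.495, 'fy': 484.495, 'cx': 257.131, 'cy': 193.128, 'camera_from_world': [[-0.006, -1.0, -0.008, 5.954], [0.997, -0.006, 0.072, -622.024], [-0.072, -0.008, 0.997, -1627.855], [0.0, 0.0, 0.0, 1.0]]}
[623.9730851    5.88663969  48.60404518] 0.9959157307942709
scene {'fx': 372.531, 'fy': 372.531, 'cx': 247.933, 'cy': 189.502, 'camera_from_world': [[-0.11, 0.994, 0.001, 82.109], [-0.536, -0.061, 0.842, 267.497], [0.837, 0.092, 0.54, -1876.032], [0.0, 0.0, 0.0, 1.0]]}
[594.70274341  12.77329811  51.37499038] 0.9959920247395834
```

View pics/top0b.png

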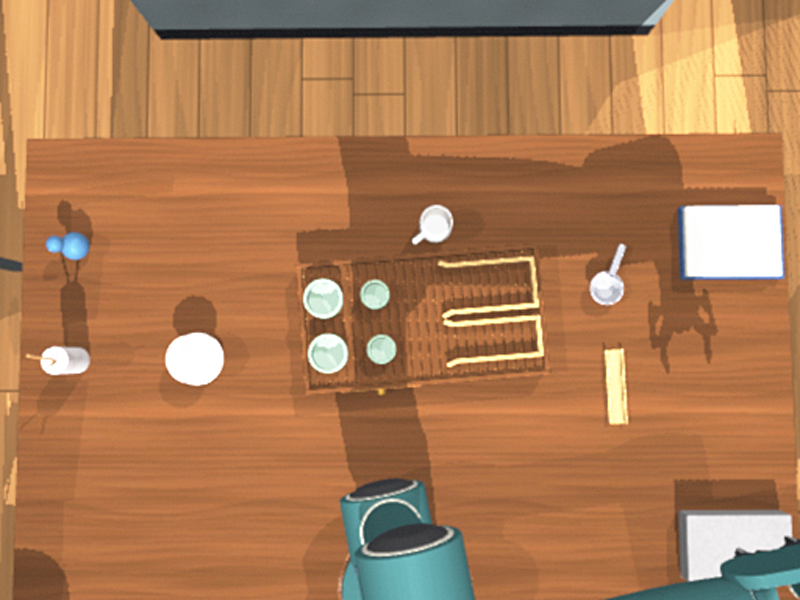

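The top view shows the tray turned slightly. The large cups are at its +y end, at (323,298) and (327,353). The small cups are in front of them at (375,294) and (381,349), and the rows are on the right at x 440-545. I'll measure these next.

```bash
python3 - <<'E'
from h import *
im=cv2.imread('pics/top0.png'); W=np.load('top0.npy')
hsv=cv2.cvtColor(im,cv2.COLOR_BGR2HSV)
v,u=np.mgrid[0:384,0:512]; roi=(u>185)&(u<360)&(v>150)&(v<260)
cup=((hsv[...,0]>35)&(hsv[...,0]<95)&(hsv[...,1]>20)&(hsv[...,2]>90)&roi).astype(np.uint8)
m=eyes.camera_model('top'); T=np.linalg.inv(np.array(m['camera_from_world']))
def cast(px,z):
    px=np.atleast_2d(px); d=np.c_[(px[:,0]-m['cx'])/m['fx'],-(px[:,1]-m['cy'])/m['fy'],-np.ones(len(px))]@T[:3,:3].T
    o=T[:3,3]; return (o+d*((z-o[2])/d[:,2])[:,None])[:,:2]
for c in cv2.findContours(cup,0,2)[0]:
    if cv2.contourArea(c)<100: continue
    (x,y),r=cv2.minEnclosingCircle(c)
    mm=np.zeros_like(cup); cv2.drawContours(mm,[c],-1,1,-1); z=W[...,2][mm>0]
    zz=92 if r>10 else 84
    P=cast(c[:,0].astype(float),zz); (X,Y),R=cv2.minEnclosingCircle(P.astype(np.float32))
    print('cup',round(x),round(y),round(r,1),'ctr',np.round((X,Y),1),'R',round(R,1),'z95',np.percentile(z,[5,95]).round(1))
rail=((W[...,2]>62)&(W[...,2]<78)&(u>270)&(u<360)&(v>150)&(v<250)&(hsv[...,2]>150)).astype(np.uint8)
for c in cv2.findContours(rail,0,2)[0]:
    if cv2.contourArea(c)<40: continue
    mm=np.zeros_like(rail); cv2.drawContours(mm,[c],-1,1,-1); mm&=rail
    vv,uu=np.nonzero(mm); P=cast(np.c_[uu,vv].astype(float),70)
    print('rail',len(P),P.min(0),P.max(0),'z',np.median(W[...,2][mm>0]))
    for y0 in range(-260,-20,20):
        s=P[(abs(P[:,1]-y0)<4)]
        if len(s):
            xs=np.sort(s[:,0]); g=np.split(xs,np.nonzero(np.diff(xs)>8)[0]+1)
            print(y0,[(round(a[0]),round(a.mean(),1),round(a[-1])) for a in g])
# tray outline
tr=((W[...,2]>42)&(W[...,2]<100)&(u>180)&(u<360)&(v>140)&(v<260)).astype(np.uint8)
c=max(cv2.findContours(tr,0,2)[0],key=cv2.contourArea)
b=cv2.minAreaRect(cast(c[:,0].astype(float),58).astype(np.float32)); print('tray',b)
for n,(a,bb,cc,dd) in dict(gai=(100,150,205,250),pit=(255,300,125,160),str=(370,405,150,200),scoop=(380,405,215,275)).items():
    s=W[cc:dd,a:bb].reshape(-1,3); s=s[s[:,2]>8]; print(n,s.min(0).round(),s.max(0).round())
big=cv2.resize(im[150:260,185:360],None,fx=4.5,fy=4.5,interpolation=cv2.INTER_CUBIC); cv2.imwrite('pics/crop1.png',big)
E
```

```text
cup 209 227 11.1 ctr [508.1 157.8] R 35.9 z95 [48.5 79.7]
cup 244 223 9.4 ctr [519.3  46.5] R 30.7 z95 [49.4 87.1]
cup 205 191 11.4 ctr [626.  171.6] R 37.2 z95 [49.4 80.4]
cup 240 188 9.4 ctr [634.5  59.3] R 31.0 z95 [50.1 87.3]
rail 356 [ 483.3191911  -296.91991709] [587.57377014 -89.74492909] z 69.43357675333584
-260 [(502, np.float64(504.1), 505), (581, np.float64(582.7), 584)]
-240 [(499, np.float64(502.2), 506), (578, np.float64(581.8), 584)]
-220 [(499, np.float64(500.7), 502), (578, np.float64(579.6), 581)]
-200 [(496, np.float64(499.2), 502), (575, np.float64(578.1), 581)]
-180 [(496, np.float64(497.6), 499), (575, np.float64(576.6), 578)]
-160 [(493, np.float64(496.1), 499), (572, np.float64(574.4), 578)]
-140 [(493, np.float64(494.6), 496), (572, np.float64(573.5), 575)]
-120 [(490, np.float64(493.0), 496), (569, np.float64(571.6), 575)]
-100 [(483, np.float64(486.6), 490), (569, np.float64(572.6), 575)]
rail 368 [ 585.37427407 -288.40552903] [713.7876799  -77.70041377] z 68.90950294984373
-260 [(604, np.float64(608.2), 611), (707, np.float64(709.2), 711)]
-240 [(604, np.float64(607.0), 611), (704, np.float64(707.3), 711)]
-220 [(601, np.float64(605.1), 608), (704, np.float64(705.8), 708)]
-200 [(601, np.float64(603.9), 608), (701, np.float64(704.3), 708)]
-180 [(601, np.float64(603.0), 605), (701, np.float64(703.1), 704)]
-160 [(598, np.float64(600.5), 605), (698, np.float64(701.2), 705)]
-140 [(595, np.float64(598.3), 602), (698, np.float64(699.7), 701)]
-120 [(595, np.float64(597.5), 602), (695, np.float64(698.1), 701)]
-100 [(589, np.float64(594.1), 599), (695, np.float64(696.6), 698)]
-80 [(698, np.float64(701.7), 705)]
tray ((582.8189697265625, -40.599151611328125), (281.5638732910156, 519.146240234375), 4.450412273406982)
gai [445. -10.   8.] [ 578.  541. 1668.]
pit [ 503. -143.    8.] [ 859.    2. 1668.]
str [ 503. -503.    8.] [ 759.  -10. 1668.]
scoop [ 345. -486.    8.] [ 539.  -10. 1668.]
```

View pics/crop1.png

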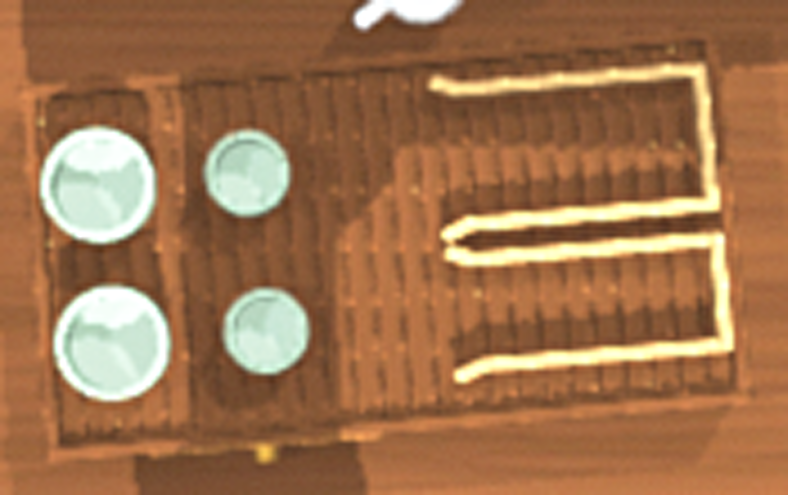

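Four cups are clear. The far row is the wide one (rail pitch about 100 mm) and the near row is narrow (about 79 mm), and the yaw is about 4.5°. I'll work in the lane frame (a across, b into the lane), towing each cup with shut fingers inside it.

```bash
cat >> h.py <<'E'
TH=np.radians(4.53); C=np.array([583,-40.6])
A=np.array([np.cos(TH),np.sin(TH)]); B=np.array([np.sin(TH),-np.cos(TH)])
def ab(p): q=np.atleast_2d(p)[:,:2]-C; return np.c_[q@A,q@B]
def cast(px,z,name='top'):
    m=eyes.camera_model(name); T=np.linalg.inv(np.array(m['camera_from_world']))
    px=np.atleast_2d(px); d=np.c_[(px[:,0]-m['cx'])/m['fx'],-(px[:,1]-m['cy'])/m['fy'],-np.ones(len(px))]@T[:3,:3].T
    o=T[:3,3]; return (o+d*((z-o[2])/d[:,2])[:,None])[:,:2]
def tcp():
    o=monitor.get_obs(); return np.r_[ab(o['eef_pos'])[0],o['eef_pos'][2]].round(1),o['eef_rot'].round(2),o['contact_force'].round(1),round(o['clock'],2)
def cups(im,hi=None):
    # circle fits by green or white on the tray
    h=cv2.cvtColor(im,cv2.COLOR_BGR2HSV); v,u=np.mgrid[0:384,0:512]
    b,g,r=[im[...,i].astype(int) for i in range(3)]
    m=((g>r-12)&(g>100)&(u>185)&(u<360)&(v>158)&(v<260)).astype(np.uint8)
    out=[]
    for c in cv2.findContours(m,0,2)[0]:
        (x,y),rr=cv2.minEnclosingCircle(c)
        if rr<7 or rr>16: continue
        z=92 if rr>11 else 84
        x0,y0,w,hh=cv2.boundingRect(c)
        out.append((rr,ab(cast([x0+(w-1)/2,y0+(hh-1)/2],z))[0].round(1),(x0+(w-1)/2,y0+(hh-1)/2),(w,hh)))
    return out
E
python3 - <<'E'
from h import *
im=cv2.imread('pics/top0.png'); W=np.load('top0.npy')
for c in cups(im): print(c)
print('manual',ab(cast([[206.8,191.1],[210,226.2]],92)).round(1).tolist(),ab(cast([[240,188.4],[244.1,223.6]],84)).round(1).tolist())
hsv=cv2.cvtColor(im,cv2.COLOR_BGR2HSV); v,u=np.mgrid[0:384,0:512]
r=(W[...,2]>62)&(W[...,2]<78)&(u>270)&(u<360)&(v>150)&(v<250)&(hsv[...,2]>150)
P=ab(cast(np.c_[u[r],v[r]].astype(float),70))
h=np.histogram(P[:,0],bins=np.arange(-130,140,4)); print([(int(e),int(n)) for n,e in zip(*h) if n])
for lo,hi in((-100,0),(5,130)):
    s=P[(P[:,0]>lo)&(P[:,0]<hi)]; print(s.min(0),s.max(0)); mid=(lo+hi)/2
    st=s[abs(s[:,0]-(np.min(s[:,0])+np.max(s[:,0]))/2)<25]; print('stop b',st[:,1].mean(),st[:,1].min(),st[:,1].max())
    w=s[(s[:,1]>80)&(s[:,1]<220)]
    f=w[w[:,0]>w[:,0].mean()][:,0]; n=w[w[:,0]<w[:,0].mean()][:,0]; print('rails a',n.mean(),f.mean())
print(tcp())
E
```

```text
(9.659309387207031, array([-55.9, -90.6]), (244.0, 223.0), (19, 19))
(13.115567207336426, array([ -54.6, -202.7]), (209.5, 225.5), (26, 26))
(9.656908988952637, array([ 59.6, -95.8]), (239.5, 188.0), (20, 19))
(13.119349479675293, array([  59.9, -203.6]), (206.5, 190.5), (26, 26))
manual [[57.9, -202.8], [-57.0, -201.2]] [[58.1, -94.3], [-57.9, -90.4]]
[(-130, 4), (-122, 1), (-110, 1), (-106, 3), (-102, 32), (-98, 71), (-94, 43), (-90, 3), (-86, 3), (-82, 3), (-78, 6), (-74, 4), (-70, 3), (-66, 3), (-62, 4), (-58, 6), (-54, 5), (-50, 3), (-46, 4), (-42, 5), (-38, 3), (-34, 2), (-30, 3), (-26, 6), (-22, 68), (-18, 69), (-14, 7), (-10, 2), (-2, 4), (2, 39), (6, 71), (10, 36), (14, 3), (18, 6), (22, 5), (26, 3), (30, 2), (34, 3), (38, 5), (42, 4), (46, 4), (50, 3), (54, 3), (58, 6), (62, 2), (66, 3), (70, 2), (74, 3), (78, 5), (82, 4), (86, 3), (90, 3), (94, 3), (98, 4), (102, 34), (106, 66), (110, 37), (114, 6), (118, 1)]
[-99.62381169  48.13543847] [ -1.52477672 255.91080978]
stop b 244.09284596008004 237.9778515971753 255.63589403489746
rails a -95.65103811358675 -18.00524501214821
[5.05552399 5.26919642] [118.47897317 256.13899275]
stop b 243.79797773650236 238.3212338831493 256.1389927523626
rails a 8.637745808278904 108.01272728584108
(array([-479.3,  581.1,  230.6]), array([-179.94,   -0.  ,   12.93]), array([ 0.8,  0.8, -1.1]), 0.1)
```

>>> {"fn": "carry_out", "kwargs": {
  "series": "0 0 0 0 0 0.7;0 0 0 0 0 0.7;0.6 -1 0 0 0 0;0.6 -1 0 0 0 0;0.6 -1 0 0 0 0;0.6 -1 0 0 0 0;0.6 -1 0 0 0 0;0.6 -1 0 0 0 0;0.6 -1 0 0 0 0;0.6 -1 0 0 0 0;0.6 -1 0 0 0 0;0.6 -1 0 0 0 0;0.6 -1 0 0 0 0;0.6 -1 0 0 0 0;0.6 -1 0 0 0 0;0.6 -1 0 0 0 0;0.6 -1 0 0 0 0;0.6 -1 0 0 0 0;0.6 -1 0 0 0 0;0.6 -1 0 0 0 0",
  "gripper": -1
}}

```text
clock: 2.1
eef_pos: [384.9, -186.7, 231.2]
eef_rot: [-180.0, 0.0, 4.5]
contact_force: [0.4, 0.0, -0.4]
opening: -0.2
grasp_force: 0.0
```

```bash
python3 -c "
from h import *
print(tcp())"
```

```text
(array([-209. ,  130. ,  231.2]), array([-180.  ,    0.  ,    4.53]), array([ 0.4,  0. , -0.4]), 2.1)
```

>>> {"fn": "carry_out", "kwargs": {
  "series": "0.61 -0.88 0.44 0 0 0;0.61 -0.88 0.44 0 0 0;0.61 -0.88 0.44 0 0 0;0.61 -0.88 0.44 0 0 0;0.61 -0.88 0.44 0 0 0;0.61 -0.88 0.44 0 0 0;0.61 -0.88 0.44 0 0 0;0.61 -0.88 0.44 0 0 0;0.61 -0.88 0.44 0 0 0;0.61 -0.88 0.44 0 0 0;0 0 0 0 0 0;0 0 0 0 0 0;0 0 0 0 0 0"
}}

```text
clock: 3.4
eef_pos: [519.1, 42.9, 121.6]
eef_rot: [180.0, -0.0, 4.5]
contact_force: [-0.4, 0.2, 0.6]
opening: 0.4
grasp_force: 0.0
```

```bash
python3 -c "
from h import *
print(tcp())
im,d=eyes.grab_frame('wrist'); cv2.imwrite('pics/w1.png',im)
im,d=eyes.grab_frame('scene'); cv2.imwrite('pics/s1.png',cv2.resize(im[130:290,120:400],(800,457),interpolation=cv2.INTER_CUBIC))"
```

```text
(array([-57.1, -88.3, 121.6]), array([ 1.7999e+02, -1.0000e-02,  4.5200e+00]), array([-0.4,  0.2,  0.6]), 3.4)
```

View pics/w1.png

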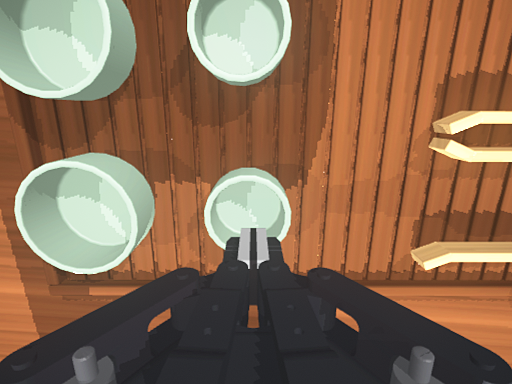

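The wrist view shows small cup 2 at about (247,210) and the shut fingertips at about (255,235). I'll check where the point below the TCP projects at rim height.

```bash
python3 -c "
from h import *
m=eyes.camera_model('wrist'); T=np.array(m['T_tool_cam']); print(T.round(2).tolist(),m['fx'])
for dz in (0,37.6):
  c=np.linalg.inv(T)@[0,0,dz,1]; print(m['cx']+m['fx']*c[0]/-c[2], m['cy']-m['fy']*c[1]/-c[2],c[2])
def back(px,dz):
  d=T[:3,:3]@[(px[0]-m['cx'])/m['fx'],-(px[1]-m['cy'])/m['fy'],-1]; return T[:3,3]+d*(dz-T[2,3])/d[2]
print(back((248,210),37.6),back((204,210),37.6),back((291,210),37.6))
"
```

```text
[[0.0, 0.96, 0.28, 71.47], [1.0, -0.0, 0.0, 0.36], [0.0, 0.28, -0.96, -142.77], [0.0, 0.0, 0.0, 1.0]] 282.765764888476
252.47962918273078 244.1868928087997 -157.02932445208816
252.62200817053343 219.13294093684706 -193.1404750595079
[ 6.61288469 -3.12912245 37.6       ] [  6.58251725 -32.90319565  37.6       ] [ 6.64255043 25.9569665  37.6       ]
```

>>> {"fn": "carry_out", "kwargs": {
  "series": "0.1 0 0.4 0 0 0;0 0 0.4 0 0 0;0 0 0.4 0 0 0;0 0 0.4 0 0 0;0 0 0.4 0 0 0;0 0 0.3 0 0 0;0 0 0 0 0 0;0 0.3 0 0 0 0;0 0.3 0 0 0 0;0 0.3 0 0 0 0;0 0.3 0 0 0 0;0 0.3 0 0 0 0;0 0.3 0 0 0 0;0 0.3 0 0 0 0;0 0.3 0 0 0 0;0 0 0 0 0 0"
}}

```text
clock: 5.1
eef_pos: [526.6, -17.1, 63.8]
eef_rot: [180.0, 0.0, 4.5]
contact_force: [-0.1, 0.5, 0.3]
opening: -0.0
grasp_force: 0.0
```

```bash
python3 -c "
from h import *
print(tcp())
im,d=eyes.grab_frame('wrist'); cv2.imwrite('pics/w2.png',im)
m=eyes.camera_model('wrist'); T=np.array(m['T_tool_cam'])
"
```

```text
(array([-54.4, -27.9,  63.8]), array([179.99,   0.  ,   4.49]), array([-0.1,  0.5,  0.3]), 5.1)
```

View pics/w2.png

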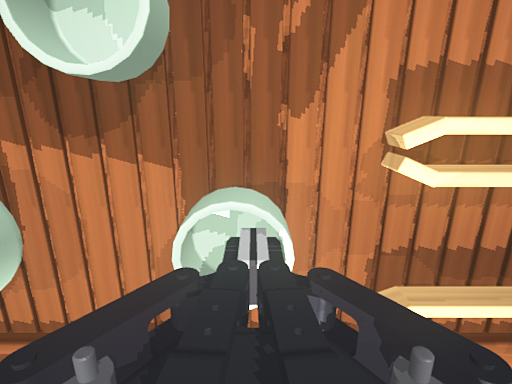

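The cup is being towed: its rim spans columns 173-294, with the fingers inside. I'll check the rail rows at columns ≥440 against their expected positions.

```bash
python3 -c "
from h import *
m=eyes.camera_model('wrist'); T=np.array(m['T_tool_cam']); Ti=np.linalg.inv(T)
def px(a,b,z):
  c=Ti@[a+54.4,b+27.9,63.8-z,1]; return round(m['cx']+m['fx']*c[0]/-c[2]), round(m['cy']-m['fy']*c[1]/-c[2])
for a in (108-4,8.6+4,8.6-4,-18+4,-18-4,-95.6+4,-95.6-4): print(a,px(a,75,70),px(a,75,50))
im=cv2.imread('pics/w2.png'); print([(r,im[r,480].tolist()) for r in list(range(110,140,3))+list(range(155,195,3))+list(range(280,324,3))])
"
```

```text
104 (525, -129) (483, -93)
12.6 (472, 120) (445, 119)
4.6 (469, 138) (442, 134)
-14 (461, 176) (436, 168)
-22 (457, 191) (433, 182)
-91.6 (433, 309) (414, 287)
-99.6 (430, 320) (412, 298)
[(110, [55, 97, 153]), (113, [55, 97, 154]), (116, [74, 122, 176]), (119, [216, 255, 255]), (122, [219, 253, 255]), (125, [219, 254, 255]), (128, [220, 254, 255]), (131, [209, 253, 255]), (134, [130, 208, 254]), (137, [51, 92, 146]), (155, [51, 91, 146]), (158, [51, 91, 145]), (161, [52, 93, 149]), (164, [73, 122, 174]), (167, [114, 176, 222]), (170, [112, 171, 216]), (173, [184, 249, 255]), (176, [203, 252, 255]), (179, [207, 252, 255]), (182, [206, 252, 255]), (185, [212, 255, 255]), (188, [56, 99, 164]), (191, [59, 102, 166]), (194, [59, 100, 164]), (280, [49, 81, 135]), (283, [50, 81, 135]), (286, [86, 134, 181]), (289, [111, 166, 211]), (292, [103, 161, 200]), (295, [111, 165, 209]), (298, [99, 150, 192]), (301, [108, 164, 207]), (304, [106, 163, 203]), (307, [191, 252, 255]), (310, [217, 254, 255]), (313, [215, 253, 255]), (316, [214, 255, 255]), (319, [64, 109, 182]), (322, [68, 117, 191])]
```

>>> {"fn": "carry_out", "kwargs": {
  "series": "-0.04 0.3 0 0 0 0;0 0.3 0 0 0 0;0 0.3 0 0 0 0;0 0.3 0 0 0 0;0 0.3 0 0 0 0;0 0.3 0 0 0 0;0 0.3 0 0 0 0;0 0.3 0 0 0 0;0 0.3 0 0 0 0;0 0.3 0 0 0 0;0 0.3 0 0 0 0;0 0.3 0 0 0 0;0 0.3 0 0 0 0;0 0.3 0 0 0 0;0 0.3 0 0 0 0;0 0.3 0 0 0 0;0 0.3 0 0 0 0;0 0 0 0 0 0"
}}

```text
clock: 6.95
eef_pos: [535.6, -144.2, 63.8]
eef_rot: [180.0, 0.0, 4.5]
contact_force: [-0.0, -0.5, 0.5]
opening: 0.0
grasp_force: 0.0
```

>>> {"fn": "carry_out", "kwargs": {
  "series": "0 0.29 0 0 0 0;0 0.29 0 0 0 0;0 0.29 0 0 0 0;0 0.29 0 0 0 0;0 0.29 0 0 0 0;0 0.29 0 0 0 0;0 0.29 0 0 0 0;0 0.29 0 0 0 0;0 0.29 0 0 0 0;0 0.29 0 0 0 0;0 0.29 0 0 0 0;0 0.29 0 0 0 0;0 0.29 0 0 0 0;0 0.29 0 0 0 0;0 0.29 0 0 0 0;0 0 0 0 0 0;0 -0.35 0 0 0 0;0 0 -0.8 0 0 0;0 0 -0.8 0 0 0;0 0 -0.8 0 0 0"
}}

```text
clock: 8.95
eef_pos: [543.4, -242.1, 124.5]
eef_rot: [-180.0, 0.0, 4.6]
contact_force: [0.4, 0.2, -1.4]
opening: -0.2
grasp_force: 0.0
```

```bash
python3 -c "
from h import *
print(tcp())
im,d=eyes.grab_frame('wrist'); cv2.imwrite('pics/w3.png',im)
"
```

```text
(array([-55.4, 197.7, 124.5]), array([-1.7998e+02,  1.0000e-02,  4.5600e+00]), array([ 0.4,  0.2, -1.4]), 8.95)
```

View pics/w3.png

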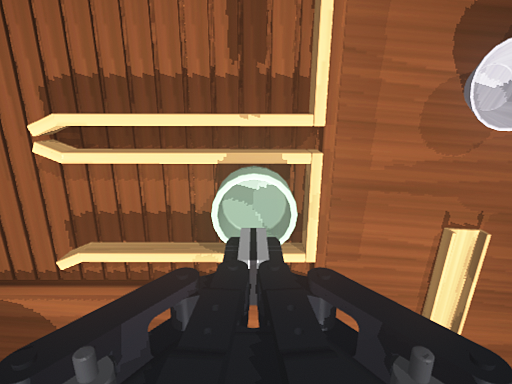

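Small cup 2 is in the narrow row at about (254,210), clear of the stop rail. Next is small cup 1.

>>> {"fn": "carry_out", "kwargs": {
  "series": "0.38 -0.98 0 0 0 0;0.38 -0.98 0 0 0 0;0.38 -0.98 0 0 0 0;0.38 -0.98 0 0 0 0;0.38 -0.98 0 0 0 0;0.38 -0.98 0 0 0 0;0.38 -0.98 0 0 0 0;0.38 -0.98 0 0 0 0;0.38 -0.98 0 0 0 0;0.38 -0.98 0 0 0 0;0.38 -0.98 0 0 0 0;0.38 -0.98 0 0 0 0;0 0 0 0 0 0;0 0 0 0 0 0;0 0 0.4 0 0 0;0 0 0.4 0 0 0;0 0 0.4 0 0 0;0 0 0.4 0 0 0;0 0 0.4 0 0 0;0 0 0.4 0 0 0"
}}

```text
clock: 11.0
eef_pos: [633.8, 58.9, 62.8]
eef_rot: [180.0, 0.0, 4.5]
contact_force: [-0.0, -0.3, 0.4]
opening: 0.1
grasp_force: 0.0
```

```bash
python3 -c "
from h import *
print(tcp())
im,d=eyes.grab_frame('top'); 
for c in cups(im): print(c)
"
```

```text
(array([ 58.5, -95.2,  62.8]), array([1.80e+02, 2.00e-02, 4.53e+00]), array([-0. , -0.3,  0.4]), 11.0)
(10.082391738891602, array([-54.1, 196.2]), (331.5, 215.0), (20, 19))
(9.013978004455566, array([-44.9, 241.4]), (345.0, 211.0), (3, 19))
```

>>> {"fn": "carry_out", "kwargs": {
  "series": "-0.29 0 0 0 0 0;-0.29 0 0 0 0 0;-0.29 0 0 0 0 0;-0.29 0 0 0 0 0;-0.29 0 0 0 0 0;-0.29 0 0 0 0 0;-0.29 0 0 0 0 0;-0.29 0 0 0 0 0;-0.29 0 0 0 0 0;-0.29 0 0 0 0 0;-0.29 0 0 0 0 0;-0.29 0 0 0 0 0;-0.29 0 0 0 0 0;-0.29 0 0 0 0 0;-0.29 0 0 0 0 0;-0.29 0 0 0 0 0;-0.29 0 0 0 0 0;0 0 0 0 0 0;0.4 0 0 0 0 0;0 0 0 0 0 0"
}}

```text
clock: 13.05
eef_pos: [522.2, 50.2, 64.0]
eef_rot: [-180.0, -0.0, 4.5]
contact_force: [-0.6, 0.0, 0.2]
opening: -0.4
grasp_force: 0.0
```

```bash
python3 -c "
from h import *
print(tcp())
im,d=eyes.grab_frame('wrist'); cv2.imwrite('pics/w4.png',im)
"
```

```text
(array([-53.4, -95.3,  64. ]), array([-1.80e+02, -3.00e-02,  4.53e+00]), array([-0.6,  0. ,  0.2]), 13.05)
```

View pics/w4.png

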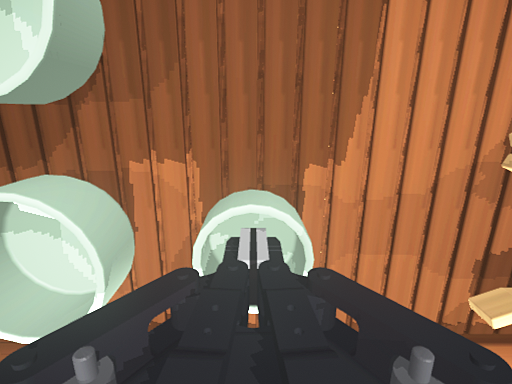

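The small cup is upright around the fingers, with its rim at columns 193-313, and is now in line with the narrow row. I'll tow it in.

>>> {"fn": "carry_out", "kwargs": {
  "series": "-0.08 0.2 0 0 0 0;0 0.36 0 0 0 0;0 0.36 0 0 0 0;0 0.36 0 0 0 0;0 0.36 0 0 0 0;0 0.36 0 0 0 0;0 0.36 0 0 0 0;0 0.36 0 0 0 0;0 0.36 0 0 0 0;0 0.36 0 0 0 0;0 0.36 0 0 0 0;0 0.36 0 0 0 0;0 0.36 0 0 0 0;0 0.36 0 0 0 0;0 0.36 0 0 0 0;0 0.36 0 0 0 0;0 0.36 0 0 0 0;0 0.36 0 0 0 0;0 0.36 0 0 0 0;0 0.36 0 0 0 0"
}}

```text
clock: 15.1
eef_pos: [533.0, -126.2, 63.8]
eef_rot: [-180.0, -0.0, 4.5]
contact_force: [0.4, 1.5, -0.1]
opening: -0.1
grasp_force: 0.2
```

>>> {"fn": "carry_out", "kwargs": {
  "series": "0 0.28 0 0 0 0;0 0.28 0 0 0 0;0 0.28 0 0 0 0;0 0.28 0 0 0 0;0 0.28 0 0 0 0;0 0.28 0 0 0 0;0 0.28 0 0 0 0;0 0.28 0 0 0 0;0 0 0 0 0 0;0 -0.35 0 0 0 0;0 0 -0.8 0 0 0;0 0 -0.8 0 0 0;0 0 -0.8 0 0 0;0 0 0 0 0 0"
}}

```text
clock: 16.5
eef_pos: [537.7, -172.1, 126.6]
eef_rot: [179.9, -0.2, 4.6]
contact_force: [0.8, -0.6, 0.1]
opening: -0.0
grasp_force: 0.0
```

```bash
python3 -c "
from h import *
print(tcp())
im,d=eyes.grab_frame('wrist'); cv2.imwrite('pics/w5.png',im)
"
```

```text
(array([-55.6, 127.5, 126.6]), array([179.91,  -0.2 ,   4.57]), array([ 0.8, -0.6,  0.1]), 16.5)
```

View pics/w5.png

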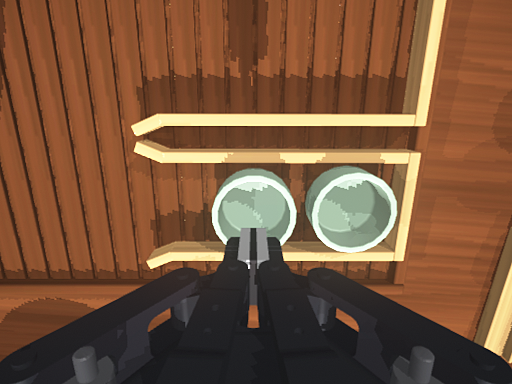

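Both small cups are fully inside the narrow row, at (254,210) and (352,210). Next is large cup 1.

>>> {"fn": "carry_out", "kwargs": {
  "series": "0.33 -0.95 0 0 0 0;0.33 -0.95 0 0 0 0;0.33 -0.95 0 0 0 0;0.33 -0.95 0 0 0 0;0.33 -0.95 0 0 0 0;0.33 -0.95 0 0 0 0;0.33 -0.95 0 0 0 0;0.33 -0.95 0 0 0 0;0.33 -0.95 0 0 0 0;0.33 -0.95 0 0 0 0;0.33 -0.95 0 0 0 0;0.33 -0.95 0 0 0 0;0.33 -0.95 0 0 0 0;0.33 -0.95 0 0 0 0;0 0 0 0 0 0;0 0 0.5 0 0 0;0 0 0.5 0 0 0;0 0 0.5 0 0 0;0 0 0.5 0 0 0;0 0 0.5 0 0 0"
}}

```text
clock: 18.55
eef_pos: [625.3, 167.5, 59.8]
eef_rot: [180.0, 0.0, 4.5]
contact_force: [0.7, 0.5, -1.2]
opening: 0.1
grasp_force: 0.0
```

>>> {"fn": "carry_out", "kwargs": {
  "series": "0.04 0 -0.16 0 0 0;0 0.3 0 0 0 0;0 0.3 0 0 0 0;0 0.3 0 0 0 0;0 0.4 0 0 0 0;0 0.4 0 0 0 0;0 0.4 0 0 0 0;0 0.4 0 0 0 0;0 0.4 0 0 0 0;0 0.4 0 0 0 0;0 0.4 0 0 0 0;0 0.4 0 0 0 0;0 0.4 0 0 0 0;0 0.4 0 0 0 0;0 0.4 0 0 0 0;0 0.4 0 0 0 0;0 0.4 0 0 0 0;0 0.4 0 0 0 0;0 0.4 0 0 0 0;0 0 0 0 0 0"
}}

```text
clock: 20.55
eef_pos: [640.2, -5.2, 65.2]
eef_rot: [180.0, 0.0, 4.5]
contact_force: [0.4, -0.6, -0.2]
opening: 0.0
grasp_force: 0.0
```

```bash
python3 -c "
from h import *
print(tcp()); p=tcp()[0]
im,d=eyes.grab_frame('wrist'); cv2.imwrite('pics/w6.png',im)
m=eyes.camera_model('wrist'); T=np.array(m['T_tool_cam']); Ti=np.linalg.inv(T)
def px(a,b,z):
  c=Ti@[a-p[0],b-p[1],p[2]-z,1]; return round(m['cx']+m['fx']*c[0]/-c[2]), round(m['cy']-m['fy']*c[1]/-c[2])
for a in (108-4,108+4,8.6+4,8.6-4): print(a,px(a,75,70),px(a,75,50))
"
```

```text
(array([ 59.9, -30.8,  65.2]), array([179.98,   0.  ,   4.48]), array([ 0.4, -0.6, -0.2]), 20.55)
104 (466, 168) (440, 161)
112 (470, 152) (443, 147)
12.6 (433, 322) (414, 300)
4.6 (431, 333) (413, 310)
```

View pics/w6.png

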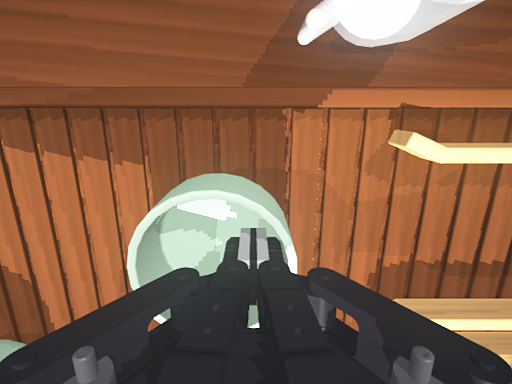

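Large cup 1 is in tow with its rim at columns 128-297, and the wide lane centre agrees with the TCP line. I'll continue straight in.

>>> {"fn": "carry_out", "kwargs": {
  "series": "0 0.4 0 0 0 0;0 0.4 0 0 0 0;0 0.4 0 0 0 0;0 0.4 0 0 0 0;0 0.4 0 0 0 0;0 0.4 0 0 0 0;0 0.4 0 0 0 0;0 0.4 0 0 0 0;0 0.4 0 0 0 0;0 0.4 0 0 0 0;0 0.4 0 0 0 0;0 0.4 0 0 0 0;0 0.4 0 0 0 0;0 0.4 0 0 0 0;0 0.4 0 0 0 0;0 0.4 0 0 0 0;0 0.4 0 0 0 0;0 0.4 0 0 0 0;0 0.4 0 0 0 0;0 0.3 0 0 0 0"
}}

```text
clock: 22.6
eef_pos: [655.8, -201.7, 65.3]
eef_rot: [180.0, 0.0, 4.5]
contact_force: [1.0, -0.2, 0.5]
opening: 0.1
grasp_force: 0.3
```

>>> {"fn": "carry_out", "kwargs": {
  "series": "0 0.24 0 0 0 0;0 0.24 0 0 0 0;0 0.24 0 0 0 0;0 0.24 0 0 0 0;0 0.24 0 0 0 0;0 0.24 0 0 0 0;0 0.24 0 0 0 0;0 0 0 0 0 0;0 -0.4 0 0 0 0;0 -0.3 0 0 0 0;0 0 -0.8 0 0 0;0 0 -0.8 0 0 0;0 0 -0.8 0 0 0;0 0 0 0 0 0"
}}

```text
clock: 24.0
eef_pos: [658.8, -224.6, 128.7]
eef_rot: [179.9, -0.2, 4.6]
contact_force: [-0.5, 0.3, -0.2]
opening: -0.0
grasp_force: 0.0
```

```bash
python3 -c "
from h import *
print(tcp())
im,d=eyes.grab_frame('wrist'); cv2.imwrite('pics/w7.png',im)
"
```

```text
(array([ 61. , 189.4, 128.7]), array([179.9 ,  -0.23,   4.58]), array([-0.5,  0.3, -0.2]), 24.0)
```

View pics/w7.png

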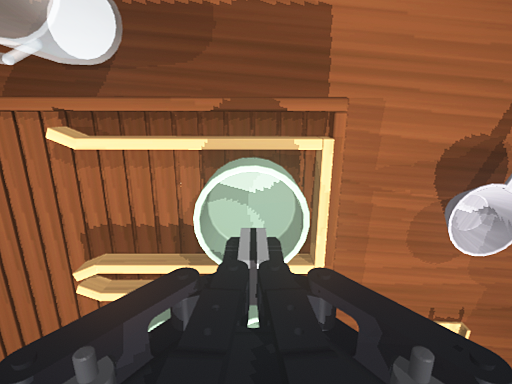

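Large cup 1 is in the wide row, centred at about (251,215). Next is large cup 2.

>>> {"fn": "carry_out", "kwargs": {
  "series": "-0.29 -0.98 0 0 0 0;-0.29 -0.98 0 0 0 0;-0.29 -0.98 0 0 0 0;-0.29 -0.98 0 0 0 0;-0.29 -0.98 0 0 0 0;-0.29 -0.98 0 0 0 0;-0.29 -0.98 0 0 0 0;-0.29 -0.98 0 0 0 0;-0.29 -0.98 0 0 0 0;-0.29 -0.98 0 0 0 0;-0.29 -0.98 0 0 0 0;-0.29 -0.98 0 0 0 0;-0.29 -0.98 0 0 0 0;-0.29 -0.98 0 0 0 0;-0.29 -0.98 0 0 0 0;-0.29 -0.98 0 0 0 0;0 0 0 0 0 0;0 0 0.8 0 0 0;0 0 0.8 0 0 0;0 0 0.8 0 0 0"
}}

```text
clock: 26.05
eef_pos: [510.6, 156.2, 63.7]
eef_rot: [180.0, 0.0, 4.6]
contact_force: [0.9, -0.0, 0.1]
opening: -0.1
grasp_force: 0.0
```

```bash
python3 -c "
from h import *
print(tcp())"
```

```text
(array([ -56.6, -201.9,   63.7]), array([1.7999e+02, 4.0000e-02, 4.5500e+00]), array([ 0.9, -0. ,  0.1]), 26.05)
```

>>> {"fn": "carry_out", "kwargs": {
  "series": "0.29 0 0 0 0 0;0.29 0 0 0 0 0;0.29 0 0 0 0 0;0.29 0 0 0 0 0;0.29 0 0 0 0 0;0.29 0 0 0 0 0;0.29 0 0 0 0 0;0.29 0 0 0 0 0;0.29 0 0 0 0 0;0.29 0 0 0 0 0;0.29 0 0 0 0 0;0.29 0 0 0 0 0;0.29 0 0 0 0 0;0.29 0 0 0 0 0;0.29 0 0 0 0 0;0.29 0 0 0 0 0;0.29 0 0 0 0 0;0.29 0 0 0 0 0;0.29 0 0 0 0 0;0 0 0 0 0 0"
}}

```text
clock: 28.05
eef_pos: [649.2, 167.3, 65.2]
eef_rot: [180.0, -0.0, 4.5]
contact_force: [0.3, -0.2, -0.1]
opening: -0.4
grasp_force: 0.0
```

>>> {"fn": "carry_out", "kwargs": {
  "series": "-0.4 0 0 0 0 0;-0.45 0 0 0 0 0;0 0.3 0 0 0 0;0 0.3 0 0 0 0;0 0.3 0 0 0 0;0 0.4 0 0 0 0;0 0.4 0 0 0 0;0 0.4 0 0 0 0;0 0.4 0 0 0 0;0 0.4 0 0 0 0;0 0.4 0 0 0 0;0 0.4 0 0 0 0;0 0.4 0 0 0 0;0 0.4 0 0 0 0;0 0.4 0 0 0 0;0 0.4 0 0 0 0;0 0.4 0 0 0 0;0 0.4 0 0 0 0;0 0.4 0 0 0 0;0 0 0 0 0 0"
}}

```text
clock: 30.05
eef_pos: [640.2, 2.4, 65.3]
eef_rot: [180.0, 0.0, 4.5]
contact_force: [0.1, 0.4, -0.7]
opening: -0.3
grasp_force: 0.0
```

```bash
python3 -c "
from h import *
print(tcp())
im,d=eyes.grab_frame('wrist'); cv2.imwrite('pics/w8.png',im)
"
```

```text
(array([ 60.4, -38.3,  65.3]), array([179.98,   0.  ,   4.48]), array([ 0.1,  0.4, -0.7]), 30.05)
```

View pics/w8.png

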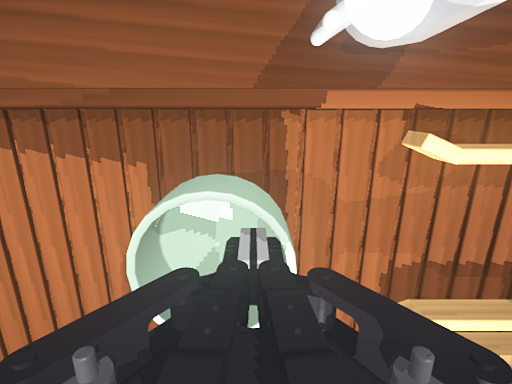

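Large cup 2 is in tow, lined up as large cup 1 was (rim at columns 127-296). I'll take it in.

>>> {"fn": "carry_out", "kwargs": {
  "series": "0 0.4 0 0 0 0;0 0.4 0 0 0 0;0 0.4 0 0 0 0;0 0.4 0 0 0 0;0 0.4 0 0 0 0;0 0.4 0 0 0 0;0 0.4 0 0 0 0;0 0.4 0 0 0 0;0 0.4 0 0 0 0;0 0.4 0 0 0 0;0 0.4 0 0 0 0;0 0.4 0 0 0 0;0 0.4 0 0 0 0;0 0.4 0 0 0 0;0 0.4 0 0 0 0;0 0.3 0 0 0 0;0 0.2 0 0 0 0;0 0.1 0 0 0 0;0 0 0 0 0 0"
}}

```text
clock: 32.0
eef_pos: [653.1, -161.1, 65.3]
eef_rot: [180.0, 0.0, 4.5]
contact_force: [0.6, -0.1, -0.4]
opening: -0.0
grasp_force: 0.0
```

>>> {"fn": "carry_out", "kwargs": {
  "series": "0 -0.4 0 0 0 0;0 -0.3 0 0 0 0;0 0 -0.8 0 0 0;0 0 -0.8 0 0 0;0 0 -0.8 0 0 0;0 0 -0.8 0 0 0;-0.8 -1 -0.4 0 0 0;-0.8 -1 -0.4 0 0 0;-0.8 -1 -0.4 0 0 0;-0.8 -1 -0.4 0 0 0;-0.8 -1 -0.4 0 0 0;-0.8 -1 0 0 0 0;-0.8 -1 0 0 0 0;-0.8 -1 0 0 0 0;0 -1 0 0 0 0;0 -1 0 0 0 0;0 -1 0 0 0 0;0 -1 0 0 0 0;0 0 0 0 0 0"
}}

```text
clock: 33.9
eef_pos: [467.7, 145.7, 195.3]
eef_rot: [-180.0, -0.0, 4.7]
contact_force: [0.1, -0.2, 0.4]
opening: 0.1
grasp_force: 0.0
```

```bash
python3 -c "
from h import *
print(tcp())
im,d=eyes.grab_frame('top'); cv2.imwrite('pics/t9.png',cv2.resize(im[140:270,180:400],None,fx=3.6,fy=3.6,interpolation=cv2.INTER_CUBIC))
for c in cups(im): print(c)
"
```

```text
(array([-100.2, -194.8,  195.3]), array([-1.7996e+02, -1.0000e-02,  4.7100e+00]), array([ 0.1, -0.2,  0.4]), 33.9)
(9.219644546508789, array([-99.4,  75.9]), (296.0, 232.0), (19, 5))
(9.513249397277832, array([-95.9, 149.7]), (318.5, 229.0), (20, 3))
(9.999251365661621, array([-56.4, 127.3]), (310.5, 217.5), (20, 20))
(10.000100135803223, array([-54.3, 197.9]), (332.0, 215.0), (19, 19))
(9.027871131896973, array([-16.1,  76.9]), (294.0, 206.5), (19, 4))
```

View pics/t9.png

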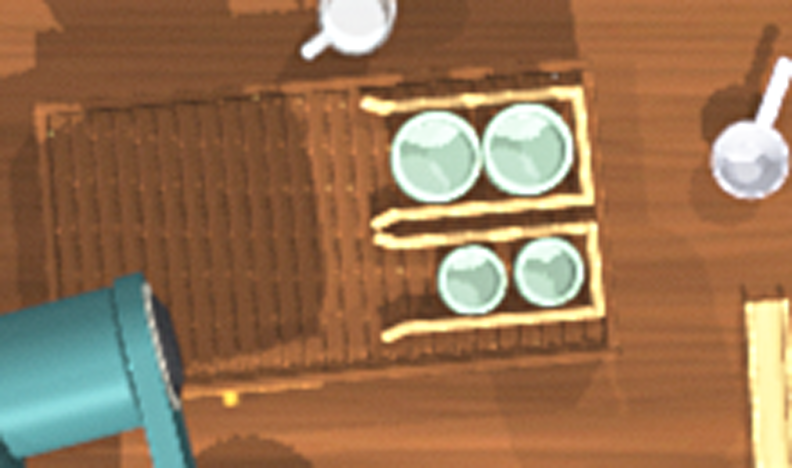

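All four cups are in their rows: the large ones at (436,157) and (527,149), the small ones at (473,280) and (549,271). I'll check large cup 2's depth before handing in.

```bash
python3 -c "
from h import *
p=np.array([[436,157],[527,149],[473,280],[549,271]])/3.6+[180-.4,140-.4]
q=np.r_[ab(cast(p[:2],92)),ab(cast(p[2:],84))]
print((q-[0,151]).round(1))
"
```

```text
[[ 57.5 -46.1]
 [ 57.7  36.8]
 [-56.2 -22.1]
 [-53.9  47.2]]
```

```bash
python3 -c "
from station import job
print(job.hand_in())"
```

```text
the job is handed in; nothing more can be done
None
```

I slid both large cups into the wide row and both small cups into the narrow row, and handed the job in at about 34 s of the 72 s allowed. On the last overhead picture every cup is within the judged limits, and the hand-in returned no verdict.

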